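# Sort the checked dispenser units at the birdseed corner

### The job

Two orange dispenser base units on the pine plank have been checked and tagged on top. Put the green-tagged one in the green pass tray and the red-tagged one in the red reject tray, each standing upright and flat on the tray's floor, without dropping it or tipping it over.

Things in the scene. Friction and masses are not known exactly. Their poses are not given: they have to be found in the camera images.
- green_unit: Green-tagged (passed) orange plastic press-button base unit of a seed dispenser, a block 64 (x) by 44 (y) by 50 (z) mm, 110 g or so, stands upright on the plank; on its top a white label with a green tag 40 by 26 mm. A black press button sticks out 4 mm at the -x end (look only). Plain flat sides, best gripped across the 44 mm (y) width. Origin: centre of the underside, z up. Long axis x may lie at up to about 60 degrees either way from the robot's forward direction.
- red_unit: Red-tagged (rejected) orange plastic press-button base unit of a seed dispenser, a block 64 (x) by 44 (y) by 50 (z) mm, 110 g or so, stands upright on the plank; on its top a white label with a red tag 40 by 26 mm. A black press button sticks out 4 mm at the -x end (look only). Plain flat sides, best gripped across the 44 mm (y) width. Origin: centre of the underside, z up. Long axis x may lie at up to about 60 degrees either way from the robot's forward direction.
- pass_tray: Pass nest: shallow wooden tray with a green floor and green rim top, fixed to the plank. Outside 122 (x) by 102 (y) by 16 (z) mm, walls 6 mm, inner space 110 by 90 mm, inner floor 5 mm above the origin. Origin: centre of the underside, on the plank top (90 mm above the work surface). z up, turned up to about 25 degrees; it may stand at either the left or the right end of the work.
- reject_tray: Reject nest: shallow wooden tray with a red floor and red rim top, fixed to the plank. Outside 122 (x) by 102 (y) by 16 (z) mm, walls 6 mm, inner space 110 by 90 mm, inner floor 5 mm above the origin. Origin: centre of the underside, on the plank top (90 mm above the work surface). z up, turned up to about 25 degrees; it may stand at either the left or the right end of the work.
Things that resemble listed ones, but are neither listed nor needed, are in the scene too. Leave any grey or purple look-alike of the red_unit alone.

How it is judged:
At the end, for the whole second after the job is handed in: The green-tagged unit stands in the pass tray and the red-tagged unit in the reject tray, each wholly inside the walls (origin within 36 mm in x and 26 mm in y of the tray's centre), on the floor (underside less than 9 mm above the tray's underside), upright within 7 degrees, at rest and released (x of green_unit in the frame of pass_tray between -0.036 and 0.036 m and y of green_unit in the frame of pass_tray between -0.026 and 0.026 m and z of green_unit in the frame of pass_tray between 0 and 0.009 m and angle between each of green_unit, red_unit's own z axis and vertical below 0.12 rad and linear speed of each of green_unit, red_unit below 0.03 m/s and contact force between the fingers and green_unit below 0.05 N and x of red_unit in the frame of reject_tray between -0.036 and 0.036 m and y of red_unit in the frame of reject_tray between -0.026 and 0.026 m and z of red_unit in the frame of reject_tray between 0 and 0.009 m and contact force between the fingers and red_unit below 0.05 N); the robot touches nothing.
It fails at once if the green-tagged unit is dropped (moves faster than 0.7 m/s while not held) (linear speed of green_unit above 0.7 m/s and contact force between the fingers and green_unit below 0.05 N).
It fails at once if the green-tagged unit is tipped over (more than 45 degrees) (angle between green_unit's own z axis and vertical above 0.785 rad).
It fails at once if the red-tagged unit is dropped (moves faster than 0.7 m/s while not held) (linear speed of red_unit above 0.7 m/s and contact force between the fingers and red_unit below 0.05 N).
It fails at once if the red-tagged unit is tipped over (more than 45 degrees) (angle between red_unit's own z axis and vertical above 0.785 rad).
It also fails if it takes over 58 s, if anything falls off the work surface, if the arm or the gripper's body presses on something with over 40 N, if the wrist force passes 120 N, or if a joint passes its speed limit or range.

### The arm

A 6-joint arm with a two-finger parallel gripper is mounted at the origin on the work surface. World frame = base frame: x ahead of the robot, y to its left, z up, the work surface at z = 0. Lengths are in m, angles in rad, forces in N, time in s.
With the tool pointing down it reaches from about 0.375 to 0.9 m from the base axis. Payload 3.1 kg.
Tool frame: the origin (TCP) lies at the very end of the fingers, on their centre line; the grasp point (between the pads) lies 19 mm behind it; z points along the fingers, y is the line along which they close (so a half turn about z gives the same grasp; the last joint's range is limited). The gripper opens to 87 mm and grips with 3 to 60 N. Pads are 19 mm wide; open, the fingers measure 117 mm over their backs; the gripper's body (75 mm by 190 mm) begins 51 mm behind the grasp point.
Start: joints at [-1.347, 0.527, 1.433, -0, 1.181, -0.178], TCP at [0.244, -0.575, 0.223] pointing down, gripper open.
Joint ranges: [-3.08, 3.08], [-0.75, 2.2], [0.22, 2.44], [-1.43, 4.57], [0, 2.65], [-2.85, 2.85]. Speed limits (rad/s): [2.79, 2.79, 3.14, 3.14, 3.14, 3.14].

### API

Orientations are given as a unit quaternion [x, y, z, w].
In Python, from rig import status, viewer, robot gives the robot as it stands.
- The arm moves only by the tool arm_command, never from a script. Its arguments are lists of equal length, an entry for each row: "delta_rot": the turn, a rotation vector about the tool's x, y, z in degrees, a list of three; "delta_pos": the shift along the tool's x, y, z in m, a list of three; "gripper": the closure, from -1 (fully open) to 1 (shut). In form: {"delta_rot": [[rx, ry, rz], ...], "delta_pos": [[dx, dy, dz], ...], "gripper": [gripper, ...]}. A call has 1 to 12 rows; each row is the pose to reach, as a shift and turn from the pose commanded when the call began, along the tool's axes at that moment; what a row does not reach only later rows make up. A row lasts 1/12 s, in which the tool goes at most 41.7 mm and 7.16 degrees, less where a joint would pass 70% of its speed; a pose out of reach is approached as far as the arm can. A call with a gripper value outside its range is refused whole. The fingers move at their own pace and stop on an object; "grip_force" is the grip in N (left out, the last holds). Time passes only in rows, so rows that repeat a pose let the fingers close. It gives the time, the measured TCP pose, the force, the opening and the grip force at its end, in the units of the state.
- status.get_obs(): the state, without advancing time (a new reading comes with each control period).
- viewer.camera(name): name is "side" or "top"; returns a dict with "pixels" (480x640x3 uint8, blue, green, red), "fx", "fy", "cx", "cy" (pixels), "k1" (the pictures are not rectified: a ray, as slopes to the right and down, at radius r is drawn at 1 + k1 r^2 times it, then the intrinsics apply), "pose" (4x4, takes a point from camera to world coordinates). Camera axes: x right, y down, z forward; pixel columns grow to the right and rows downward; lengths in m; the calibration is good to about 2 mm. A picture is of the moment at which its call begins. There is no depth.
- robot.hand_in(): hands the job in; it is judged then, once.
The state is a dict: "time": time; "q": joint angles; "joint_velocities": joint speeds; "joint_torque": joint torques, N m; "position": TCP position; "tool_rot": TCP orientation; "ft_force": force on the tool from outside, world axes, zero at the start; "moment": the same for the moment, N m; "grip_width": finger opening in m; "grip_force": force on a finger pad.
Only numpy, scipy, OpenCV 4.12 (cv2) and the standard library are available. Lean on these libraries where they do the work, as an engineer would, in place of code of your own. Each camera call takes 0.05 s, during which the arm holds its last target. There are 200 camera calls.

## Working session

There is one attempt and no reset: what is moved stays moved. The work goes in short steps, Python scripts to look and compute and a tool call to move; the robot and the scene stay as the last step left them, time stands still between calls to the robot, and variables do not carry over. Pictures are saved under pics/ and viewed, at most 10 in all, crops included, and the job is handed in when it is done.

Besides the shell and the picture viewer there is one more tool, called after ">>>" as name(argument=value, ...) on one line, values as JSON. arm_command: Moves the arm, as the interface text tells. Its arguments: {"type":"object","properties":{"delta_rot":{"type":"array","items":{"type":"array","items":{"type":"number"}}},"delta_pos":{"type":"array","items":{"type":"array","items":{"type":"number"}}},"gripper":{"type":"array","items":{"type":"number"}},"grip_force":{"type":"number"}},"required":["delta_rot","delta_pos","gripper"]}

```bash
mkdir -p pics; cat > h.py <<'E'
import numpy as np, cv2
from rig import status, viewer, robot
def ray(c,u,v):
    x=(u-c["cx"])/c["fx"]; y=(v-c["cy"])/c["fy"]; k=c["k1"]
    rd=np.hypot(x,y); r=rd
    for _ in range(20): r=rd/(1+k*r*r)
    s=1 if rd==0 else r/rd
    P=np.array(c["pose"]); return P[:3,3], P[:3,:3]@np.array([x*s,y*s,1])
def onz(c,u,v,z):
    o,d=ray(c,u,v); return o+d*(z-o[2])/d[2]
E
python3 - <<'E'
from h import *
for n in("top","side"):
    c=viewer.camera(n); cv2.imwrite(f"pics/{n}0.png",np.array(c["pixels"])); print(n,np.round(c["pose"],3),c["fx"],c["k1"])
print(status.get_obs())
E
```

```text
top [[-0.004 -0.993  0.117  0.486]
 [-1.     0.004  0.004  0.012]
 [-0.004 -0.117 -0.993  1.416]
 [ 0.     0.     0.     1.   ]] 607.6493213368409 -0.1189863553436998
side [[ 0.997 -0.037  0.065  0.584]
 [-0.074 -0.57   0.818 -0.739]
 [ 0.006 -0.821 -0.571  0.571]
 [ 0.     0.     0.     1.   ]] 506.5548131257454 0.028927460496916572
{'time': 0.1, 'q': array([-1.34752669e+00,  5.28362271e-01,  1.43374155e+00, -1.52591964e-05,
        1.18141058e+00, -1.78502212e-01]), 'joint_velocities': array([ 0.00066767, -0.00231254, -0.00278199,  0.00035457, -0.00097176,
        0.00016029]), 'joint_torque': array([-3.67733410e-04, -4.40985703e+01, -1.77150214e+01,  6.34072674e-02,
        5.33514738e-02, -4.84144573e-05]), 'position': array([ 0.24428279, -0.5745827 ,  0.22168658]), 'tool_rot': array([ 9.79889155e-01,  1.99540271e-01, -2.85600421e-05, -9.60475313e-04]), 'ft_force': array([-0.7554645 ,  0.81440657,  0.46485635]), 'moment': array([0.00480202, 0.01065177, 0.0350726 ]), 'grip_force': 0.0, 'grip_width': 0.0871353394824375}
```

View pics/top0.png

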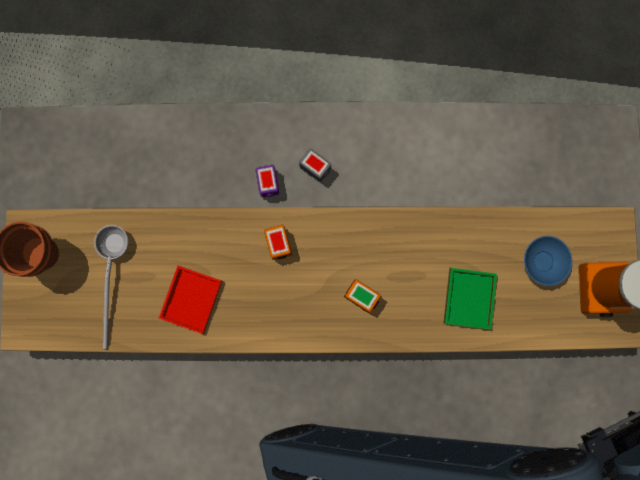

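View pics/side0.png

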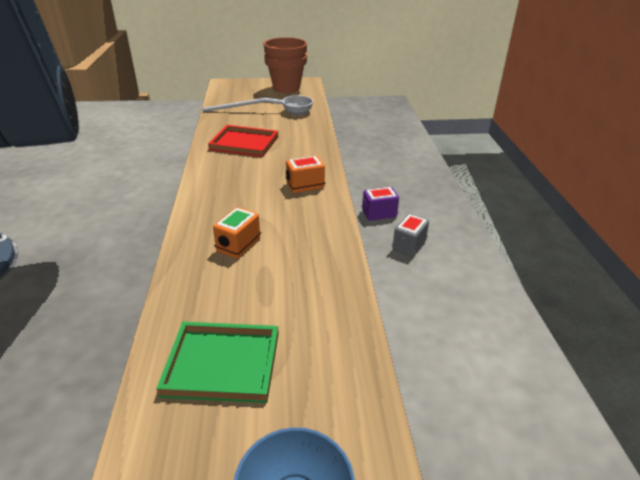

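Top view shows the units and trays. Candidates for the red unit are orange (278,241), purple (267,180) and grey (315,163); only the orange one, on the plank, fits. The green unit is at (363,295), and the tall orange thing at (610,287) is not it. The red tray is at (192,300) and the green tray at (471,299). The side view agrees: both orange units stand upright on the plank.

```bash
cat >> h.py <<'E'
def masks(px):
    h=cv2.cvtColor(px,cv2.COLOR_BGR2HSV); H,S,V=cv2.split(h)
    g=((H>45)&(H<85)&(S>150)&(V>50)).astype(np.uint8); r=(((H<4)|(H>174))&(S>190)&(V>90)).astype(np.uint8)
    return {"g":g,"r":r}
def find(c,m,u,v,z):
    n,l,st,ce=cv2.connectedComponentsWithStats(m)
    k=min((i for i in range(1,n) if st[i,4]>60),key=lambda i:np.hypot(*(ce[i]-[u,v])))
    cn,_=cv2.findContours((l==k).astype(np.uint8),cv2.RETR_EXTERNAL,cv2.CHAIN_APPROX_NONE)
    cn=max(cn,key=len)[:,0]
    p=np.array([onz(c,a,b,z)[:2] for a,b in cn],np.float32)*1000
    (cx,cy),_,_=R=cv2.minAreaRect(p); b=cv2.boxPoints(R); e=[b[1]-b[0],b[2]-b[1]]
    e.sort(key=np.linalg.norm); a=np.degrees(np.arctan2(e[1][1],e[1][0])); a=(a+90)%180-90
    return ce[k].round(1),np.round([cx,cy],1),round(float(a),1),np.round([np.linalg.norm(q) for q in e],1)
E
python3 - <<'E'
from h import *
c=viewer.camera("top");p=np.array(c["pixels"]);m=masks(p)
cv2.imwrite("pics/crop.png",cv2.resize(p[140:340,240:400],None,fx=3,fy=3,interpolation=cv2.INTER_CUBIC))
for n,k,u,v,z in(("gu","g",363,295,.14),("ru","r",278,241,.14),("gt","g",471,299,.106),("rt","r",192,300,.106)): print(n,*find(c,m[k],u,v,z))
c=viewer.camera("side");m=masks(np.array(c["pixels"]))
for n,k,u,v,z in(("gu","g",237,219,.14),("ru","r",305,162,.14),("gt","g",220,360,.106),("rt","r",244,140,.106)): print(n,*find(c,m[k],u,v,z))
E
```

```text
gu [362.7 295.4] [515.1 -87.7] 56.0 [22.7 36.5]
ru [277.  240.8] [630.6  92.1] 14.2 [22.6 36.7]
gt [470.1 298.3] [ 507.7 -324.5] -7.6 [102.4 121.3]
rt [190.7 299.6] [508.3 282.8] -19.0 [101.  119.3]
gu [235.5 218.3] [511.4 -87.1] 57.4 [19.6 32.7]
ru [304.9 161.3] [627.2  93.7] 14.7 [14.8 32.5]
gt [222.  361.7] [ 505.4 -326.5] -7.7 [ 98.9 119.3]
rt [243.6 139.7] [505.3 279. ] -18.7 [ 97.2 119.4]
```

View pics/crop.png

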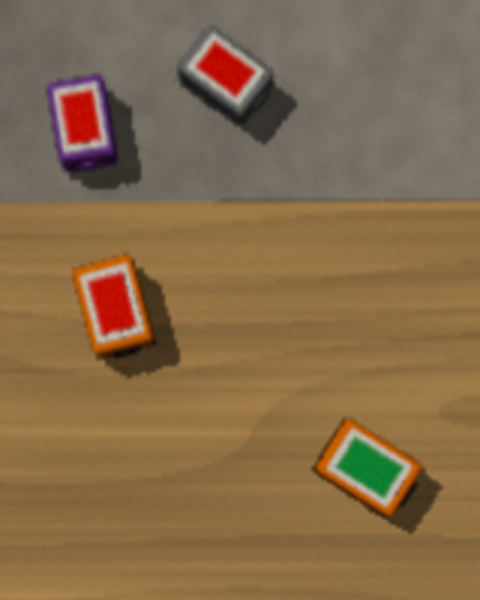

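```bash
cat >> h.py <<'E'
from scipy.spatial.transform import Rotation as Rn
def go(x,y,z,yaw):
    s=status.get_obs(); R=Rn.from_quat(s["tool_rot"])
    T=Rn.from_euler("z",yaw,degrees=True)*Rn.from_euler("x",180,degrees=True)
    print("pos",(R.inv().apply(np.array([x,y,z])-s["position"])).round(4),"rot",(R.inv()*T).as_rotvec(degrees=True).round(2),"t",round(s["time"],2),"w",s["grip_width"])
E
python3 -c "
from h import *
go(.514,-.0875,.2,56)"
```

```text
pos [ 0.4387 -0.343   0.0225] rot [-7.000e-02 -3.000e-02 -3.298e+01] t 0.2 w 0.08691341416485666
```

>>> arm_command(delta_rot=[[0,0,-6],[0,0,-12],[0,0,-18],[0,0,-24],[0,0,-30],[0,0,-33],[0,0,-33],[0,0,-33],[0,0,-33],[0,0,-33],[0,0,-33],[0,0,-33]], delta_pos=[[0.02,-0.016,0],[0.05,-0.039,0],[0.08,-0.063,0],[0.11,-0.086,0],[0.14,-0.11,0],[0.17,-0.133,0],[0.2,-0.156,0],[0.23,-0.18,0],[0.26,-0.203,0],[0.29,-0.227,0],[0.32,-0.25,0],[0.35,-0.274,0]], gripper=[-1,-1,-1,-1,-1,-1,-1,-1,-1,-1,-1,-1], grip_force=15)

```text
time: 1.2
position: [0.46, -0.1845, 0.2226]
tool_rot: [0.883, 0.47, 0.0, 0.0]
ft_force: [0.8, -0.4, -0.1]
grip_width: 0.087
grip_force: 0.0
```

```bash
python3 -c "
from h import *
go(.514,-.0875,.2,56)"
```

```text
pos [ 0.1106 -0.0095  0.0226] rot [0.02 0.   0.  ] t 1.2 w 0.08702335413446091
```

>>> arm_command(delta_rot=[[0,0,0],[0,0,0],[0,0,0],[0,0,0],[0,0,0],[0,0,0],[0,0,0]], delta_pos=[[0.03,-0.003,0.006],[0.06,-0.005,0.012],[0.085,-0.007,0.018],[0.102,-0.009,0.0225],[0.1105,-0.0095,0.0225],[0.1105,-0.0095,0.0225],[0.1105,-0.0095,0.0225]], gripper=[-1,-1,-1,-1,-1,-1,-1])

```text
time: 1.78
position: [0.5133, -0.0895, 0.2002]
tool_rot: [0.883, 0.47, -0.0, 0.0]
ft_force: [0.3, -0.5, 0.3]
grip_width: 0.0868
grip_force: 0.0
```

```bash
python3 -c "
from h import *
go(.514,-.0875,.108,56)
c=viewer.camera('side');cv2.imwrite('pics/s1.png',np.array(c['pixels'])[100:300,120:360].repeat(2,0).repeat(2,1))"
```

```text
pos [ 0.0021 -0.0005  0.0922] rot [0.01 0.03 0.07] t 1.78 w 0.08684445088958914
```

View pics/s1.png

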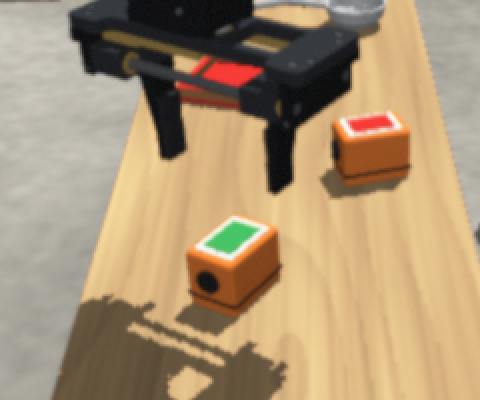

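The open fingers hang above the green unit and straddle its short width; the red unit is well clear. I'm descending.

>>> arm_command(delta_rot=[[0,0,0],[0,0,0],[0,0,0],[0,0,0],[0,0,0],[0,0,0],[0,0,0],[0,0,0],[0,0,0],[0,0,0],[0,0,0],[0,0,0]], delta_pos=[[0,0,0.02],[0,0,0.04],[0,0,0.06],[0,0,0.075],[0,0,0.086],[0,0,0.092],[0,0,0.092],[0,0,0.092],[0,0,0.092],[0,0,0.092],[0,0,0.092],[0,0,0.092]], gripper=[-1,-1,-1,-1,-1,-1,-1,0.2,0.2,0.2,0.2,0.2], grip_force=15)

```text
time: 2.83
position: [0.5136, -0.0893, 0.1087]
tool_rot: [0.883, 0.47, 0.0, 0.0]
ft_force: [-0.3, 0.4, 0.1]
grip_width: 0.0613
grip_force: 0.0
```

>>> arm_command(delta_rot=[[0,0,0],[0,0,0],[0,0,0],[0,0,0],[0,0,0],[0,0,0]], delta_pos=[[0,0,0],[0,0,0],[0,0,0],[0,0,0],[0,0,0],[0,0,0]], gripper=[0.4,0.4,0.4,0.4,0.4,0.4])

```text
time: 3.33
position: [0.5133, -0.0891, 0.1082]
tool_rot: [0.883, 0.47, 0.0, -0.0]
ft_force: [-0.6, 0.3, 2.4]
grip_width: 0.044
grip_force: 14.9
```

>>> arm_command(delta_rot=[[0,0,0],[0,0,0],[0,0,0],[0,0,0],[0,0,0],[0,0,0],[0,0,0]], delta_pos=[[0,0,-0.006],[0,0,-0.018],[0,0,-0.032],[0,0,-0.046],[0,0,-0.056],[0,0,-0.06],[0,0,-0.06]], gripper=[0.4,0.4,0.4,0.4,0.4,0.4,0.4], grip_force=20)

```text
time: 3.92
position: [0.5139, -0.0894, 0.169]
tool_rot: [0.883, 0.47, 0.001, 0.001]
ft_force: [0.5, -0.1, -1.1]
grip_width: 0.0438
grip_force: 19.9
```

```bash
python3 -c "
from h import *
go(.507,-.3255,.168,-7.6)"
```

```text
pos [-0.1996  0.1262  0.0012] rot [ 0.1  -0.1  63.62] t 3.92 w 0.04381216078478552
```

>>> arm_command(delta_rot=[[0,0,3],[0,0,8],[0,0,14],[0,0,20],[0,0,26],[0,0,32],[0,0,38],[0,0,44],[0,0,50],[0,0,56],[0,0,61],[0,0,63.6]], delta_pos=[[-0.007,0.0044,0],[-0.022,0.014,0],[-0.04,0.0253,0],[-0.06,0.038,0],[-0.08,0.0505,0],[-0.1,0.063,0],[-0.12,0.076,0],[-0.14,0.0885,0],[-0.16,0.101,0],[-0.178,0.1125,0],[-0.192,0.121,0],[-0.1995,0.126,0]], gripper=[0.4,0.4,0.4,0.4,0.4,0.4,0.4,0.4,0.4,0.4,0.4,0.4])

```text
time: 4.92
position: [0.5057, -0.3273, 0.1669]
tool_rot: [0.998, -0.069, -0.0, 0.0]
ft_force: [-0.7, -0.3, -0.7]
grip_width: 0.044
grip_force: 19.9
```

>>> arm_command(delta_rot=[[0,0,0],[0,0,0],[0,0,0]], delta_pos=[[0,0,0],[0,0,0],[0,0,0]], gripper=[0.4,0.4,0.4])

```text
time: 5.17
position: [0.5057, -0.3238, 0.1673]
tool_rot: [0.998, -0.065, -0.001, -0.001]
ft_force: [-0.1, 0.1, -1.7]
grip_width: 0.0439
grip_force: 19.9
```

```bash
python3 -c "
from h import *
go(.507,-.3255,.1135,-7.6)
c=viewer.camera('side');cv2.imwrite('pics/s2.png',np.array(c['pixels'])[200:440,100:400].repeat(2,0).repeat(2,1))"
```

```text
pos [0.0016 0.0016 0.0537] rot [-0.1  0.1  0.1] t 5.17 w 0.043949932836385666
```

View pics/s2.png

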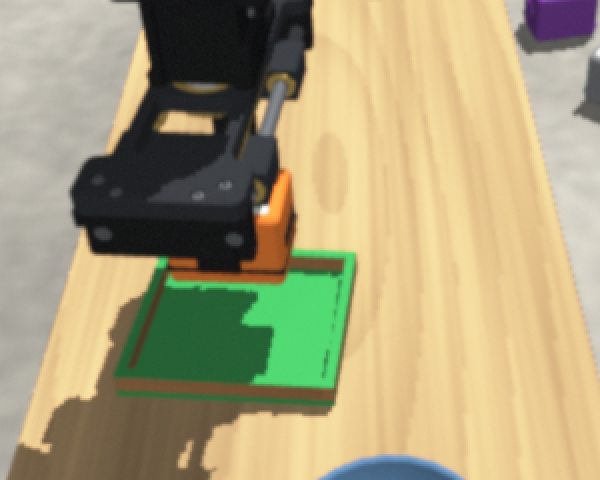

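The upright unit hangs centred over the green tray, at (230,275) in the crop. Next I lower it.

>>> arm_command(delta_rot=[[0,0,0],[0,0,0],[0,0,0],[0,0,0],[0,0,0],[0,0,0],[0,0,0],[0,0,0],[0,0,0],[0,0,0]], delta_pos=[[0.001,0.001,0.01],[0.0015,0.001,0.022],[0.0015,0.001,0.034],[0.0015,0.001,0.042],[0.0015,0.001,0.047],[0.0015,0.001,0.05],[0.0015,0.001,0.052],[0.0015,0.001,0.0535],[0.0015,0.001,0.0545],[0.0015,0.001,0.0545]], gripper=[0.4,0.4,0.4,0.4,0.4,0.4,0.4,0.4,0.4,0.4])

```text
time: 6.05
position: [0.5078, -0.3264, 0.1138]
tool_rot: [0.998, -0.066, 0.0, 0.0]
ft_force: [-0.5, 0.1, -0.7]
grip_width: 0.0441
grip_force: 19.9
```

>>> arm_command(delta_rot=[[0,0,0],[0,0,0],[0,0,0],[0,0,0]], delta_pos=[[0,0,0.0005],[0,0,0.001],[0,0,0.001],[0,0,0.001]], gripper=[0.4,0.4,0.4,0.4])

```text
time: 6.38
position: [0.5079, -0.3265, 0.1132]
tool_rot: [0.998, -0.066, 0.0, 0.0]
ft_force: [-0.9, 0.1, 2.8]
grip_width: 0.0438
grip_force: 19.9
```

>>> arm_command(delta_rot=[[0,0,0],[0,0,0],[0,0,0],[0,0,0],[0,0,0],[0,0,0],[0,0,0],[0,0,0],[0,0,0],[0,0,0],[0,0,0],[0,0,0]], delta_pos=[[0,0,0],[0,0,0],[0,0,0],[0,0,0],[0,0,0],[0,0,-0.01],[0,0,-0.025],[0,0,-0.045],[0,0,-0.065],[0,0,-0.085],[0,0,-0.1],[0,0,-0.1]], gripper=[-0.5,-0.5,-0.5,-0.5,-0.5,-0.5,-0.5,-0.5,-0.5,-1,-1,-1])

```text
time: 7.38
position: [0.5095, -0.3279, 0.2169]
tool_rot: [0.998, -0.066, 0.003, 0.003]
ft_force: [0.2, -0.4, 0.4]
grip_width: 0.0779
grip_force: 0.0
```

```bash
python3 -c "
from h import *
go(.6295,.092,.21,14.3)"
```

```text
pos [ 0.0636 -0.432   0.0053] rot [  0.35  -0.33 -21.87] t 7.38 w 0.07786062022279143
```

>>> arm_command(delta_rot=[[0,0,-2],[0,0,-4],[0,0,-6],[0,0,-8],[0,0,-10],[0,0,-12],[0,0,-14],[0,0,-16],[0,0,-18],[0,0,-20],[0,0,-22],[0,0,-22]], delta_pos=[[0.002,-0.015,0],[0.006,-0.044,0],[0.011,-0.078,0],[0.017,-0.114,0],[0.022,-0.15,0],[0.027,-0.186,0],[0.033,-0.222,0],[0.038,-0.258,0],[0.043,-0.294,0],[0.048,-0.328,0],[0.053,-0.358,0],[0.056,-0.38,0]], gripper=[-1,-1,-1,-1,-1,-1,-1,-1,-1,-1,-1,-1])

```text
time: 8.38
position: [0.6122, 0.0471, 0.2109]
tool_rot: [0.992, 0.128, -0.001, -0.001]
ft_force: [0.4, -0.1, -0.3]
grip_width: 0.087
grip_force: 0.0
```

```bash
python3 -c "
from h import *
go(.6295,.092,.2,14.3)
c=viewer.camera('side');p=np.array(c['pixels']);m=masks(p);print(find(c,m['g'],222,362,.106))
cv2.imwrite('pics/s3.png',p)"
```

```text
pos [ 0.0282 -0.039   0.0109] rot [-0.13  0.15  0.39] t 8.38 w 0.08697362544104394
(array([223.5, 369.1]), array([ 505.3, -326.6]), -7.6, array([ 98.7, 119.1], dtype=float32))
```

View pics/s3.png

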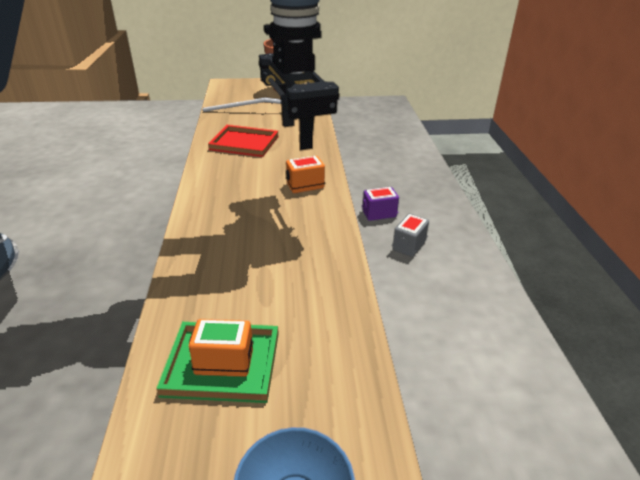

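The green unit stands upright and centred in the green tray at (221,348). The gripper is nearing the red unit at (305,172).

>>> arm_command(delta_rot=[[0,0,0],[0,0,0],[0,0,0],[0,0,0],[0,0,0],[0,0,0]], delta_pos=[[0.01,-0.014,0.003],[0.02,-0.028,0.006],[0.026,-0.036,0.01],[0.028,-0.039,0.011],[0.028,-0.039,0.011],[0.028,-0.039,0.011]], gripper=[-1,-1,-1,-1,-1,-1])

```text
time: 8.93
position: [0.63, 0.0875, 0.2009]
tool_rot: [0.992, 0.126, -0.001, 0.0]
ft_force: [-0.2, -0.1, -0.0]
grip_width: 0.0867
grip_force: 0.0
```

```bash
python3 -c "
from h import *
go(.6295,.092,.108,14.3)"
```

```text
pos [ 0.0008 -0.0045  0.0929] rot [-0.    0.1   0.14] t 8.93 w 0.08672429163238957
```

>>> arm_command(delta_rot=[[0,0,0],[0,0,0],[0,0,0],[0,0,0],[0,0,0],[0,0,0],[0,0,0],[0,0,0]], delta_pos=[[0,-0.003,0.02],[0,-0.003,0.04],[0,-0.003,0.06],[0,-0.003,0.075],[0,-0.003,0.086],[0,-0.003,0.092],[0,-0.003,0.092],[0,-0.003,0.092]], gripper=[-1,-1,-1,-1,-1,-1,-1,-1], grip_force=15)

```text
time: 9.6
position: [0.6303, 0.0903, 0.1099]
tool_rot: [0.992, 0.125, 0.0, 0.0]
ft_force: [-0.5, -0.5, 0.6]
grip_width: 0.0868
grip_force: 0.0
```

>>> arm_command(delta_rot=[[0,0,0],[0,0,0],[0,0,0],[0,0,0],[0,0,0],[0,0,0],[0,0,0],[0,0,0],[0,0,0],[0,0,0],[0,0,0]], delta_pos=[[0,0,0],[0,0,0],[0,0,0],[0,0,0],[0,0,0],[0,0,0],[0,0,0],[0,0,0],[0,0,0],[0,0,0],[0,0,0]], gripper=[0.2,0.2,0.2,0.2,0.2,0.4,0.4,0.4,0.4,0.4,0.4])

```text
time: 10.52
position: [0.6299, 0.0909, 0.1096]
tool_rot: [0.992, 0.125, 0.0, -0.0]
ft_force: [0.5, -0.1, 1.2]
grip_width: 0.0435
grip_force: 15.0
```

Gripped. The tip is 19.6 mm above the underside, so the placing height is about 0.1145.

>>> arm_command(delta_rot=[[0,0,0],[0,0,0],[0,0,0],[0,0,0],[0,0,0],[0,0,0],[0,0,0]], delta_pos=[[0,0,-0.006],[0,0,-0.018],[0,0,-0.032],[0,0,-0.046],[0,0,-0.056],[0,0,-0.06],[0,0,-0.06]], gripper=[0.4,0.4,0.4,0.4,0.4,0.4,0.4], grip_force=20)

```text
time: 11.1
position: [0.6308, 0.0906, 0.1713]
tool_rot: [0.992, 0.126, 0.002, 0.0]
ft_force: [0.7, 0.8, -1.4]
grip_width: 0.0439
grip_force: 20.0
```

```bash
python3 -c "
from h import *
go(.507,.281,.168,-19)"
```

```text
pos [-0.0725 -0.2152  0.0029] rot [ 0.   -0.18 33.42] t 11.1 w 0.043875813341026894
```

>>> arm_command(delta_rot=[[0,0,1],[0,0,4],[0,0,7],[0,0,10],[0,0,14],[0,0,18],[0,0,22],[0,0,26],[0,0,29],[0,0,31],[0,0,33],[0,0,33.5]], delta_pos=[[-0.003,-0.008,0],[-0.008,-0.024,0],[-0.015,-0.044,0],[-0.022,-0.066,0],[-0.03,-0.088,0],[-0.037,-0.11,0],[-0.044,-0.132,0],[-0.052,-0.154,0],[-0.059,-0.175,0],[-0.065,-0.194,0],[-0.07,-0.208,0],[-0.0725,-0.215,0]], gripper=[0.4,0.4,0.4,0.4,0.4,0.4,0.4,0.4,0.4,0.4,0.4,0.4])

```text
time: 12.1
position: [0.5041, 0.2821, 0.1688]
tool_rot: [0.986, -0.165, -0.001, 0.0]
ft_force: [-0.7, 0.1, -1.2]
grip_width: 0.0439
grip_force: 20.0
```

>>> arm_command(delta_rot=[[0,0,0],[0,0,0],[0,0,0]], delta_pos=[[0,0,0],[0,0,0],[0,0,0]], gripper=[0.4,0.4,0.4])

```text
time: 12.35
position: [0.5068, 0.2802, 0.1694]
tool_rot: [0.986, -0.166, 0.0, 0.0]
ft_force: [-0.3, -0.1, -1.4]
grip_width: 0.0434
grip_force: 20.0
```

```bash
python3 -c "
from h import *
go(.507,.281,.1146,-19)"
```

```text
pos [-0.0001 -0.0009  0.0548] rot [ 0.02 -0.02 -0.08] t 12.35 w 0.04342487458565905
```

>>> arm_command(delta_rot=[[0,0,0],[0,0,0],[0,0,0],[0,0,0],[0,0,0],[0,0,0],[0,0,0],[0,0,0],[0,0,0],[0,0,0]], delta_pos=[[0,0,0.01],[0,0,0.022],[0,0,0.034],[0,0,0.042],[0,0,0.047],[0,0,0.05],[0,0,0.052],[0,0,0.0535],[0,0,0.0545],[0,0,0.0545]], gripper=[0.4,0.4,0.4,0.4,0.4,0.4,0.4,0.4,0.4,0.4])

```text
time: 13.18
position: [0.5063, 0.281, 0.1153]
tool_rot: [0.986, -0.166, 0.0, -0.0]
ft_force: [-0.0, -0.5, -2.0]
grip_width: 0.044
grip_force: 20.0
```

>>> arm_command(delta_rot=[[0,0,0],[0,0,0],[0,0,0],[0,0,0]], delta_pos=[[0,0,0.0005],[0,0,0.001],[0,0,0.001],[0,0,0.001]], gripper=[0.4,0.4,0.4,0.4])

```text
time: 13.52
position: [0.5065, 0.281, 0.1146]
tool_rot: [0.986, -0.166, 0.0, -0.0]
ft_force: [-0.5, 0.2, 1.6]
grip_width: 0.0441
grip_force: 20.0
```

Touching the floor: the force changed from -2.0 to +1.6 N at the expected height. I release and rise.

>>> arm_command(delta_rot=[[0,0,0],[0,0,0],[0,0,0],[0,0,0],[0,0,0],[0,0,0],[0,0,0],[0,0,0],[0,0,0],[0,0,0],[0,0,0],[0,0,0]], delta_pos=[[0,0,0],[0,0,0],[0,0,0],[0,0,0],[0,0,0],[0,0,-0.01],[0,0,-0.025],[0,0,-0.045],[0,0,-0.065],[0,0,-0.085],[0,0,-0.1],[0,0,-0.1]], gripper=[-0.5,-0.5,-0.5,-0.5,-0.5,-0.5,-0.5,-0.5,-0.5,-0.5,-0.5,-0.5])

```text
time: 14.52
position: [0.5085, 0.2817, 0.2183]
tool_rot: [0.986, -0.166, 0.004, -0.002]
ft_force: [-0.8, 0.5, 1.3]
grip_width: 0.0653
grip_force: 0.0
```

>>> arm_command(delta_rot=[[0,0,0],[0,0,0],[0,0,0],[0,0,0],[0,0,0],[0,0,0],[0,0,0],[0,0,0]], delta_pos=[[0,0.02,-0.01],[0,0.05,-0.02],[0,0.08,-0.03],[0,0.11,-0.04],[0,0.14,-0.05],[0,0.16,-0.05],[0,0.17,-0.05],[0,0.17,-0.05]], gripper=[-0.5,-0.5,-0.5,-0.5,-0.5,-0.5,-0.5,-0.5])

```text
time: 15.18
position: [0.4495, 0.1189, 0.2637]
tool_rot: [0.986, -0.167, -0.001, 0.0]
ft_force: [0.4, -0.1, -0.5]
grip_width: 0.0651
grip_force: 0.0
```

```bash
python3 - <<'E'
from h import *
c=viewer.camera("top");p=np.array(c["pixels"]);cv2.imwrite("pics/t4.png",p)
q=np.array(viewer.camera("side")["pixels"]);cv2.imwrite("pics/s4.png",q[80:240,160:400].repeat(3,0).repeat(3,1))
E
```

```text
(no output)
```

View pics/t4.png

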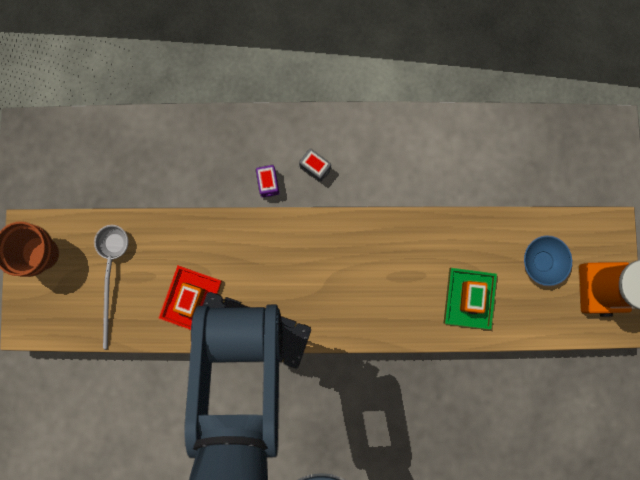

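View pics/s4.png

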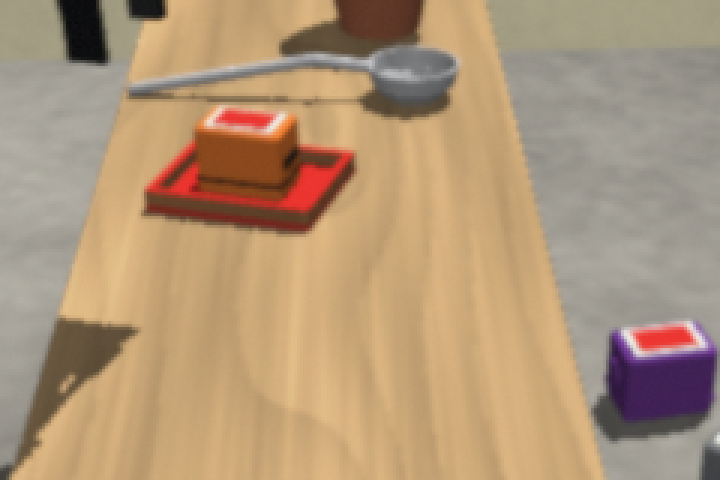

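Both units stand upright inside their trays: red at (188,300) and green at (476,297) in the top view. The arm is clear of them. The side crop shows the red unit flat on the tray floor at (247,155).

```bash
python3 -c "
from h import *
c=viewer.camera('top');m=masks(np.array(c['pixels']))
print(find(c,m['g'],476,297,.145)); print(robot.hand_in())"
```

```text
(array([476.2, 296.5]), array([ 510.6, -326.5]), -6.6, array([22.5, 36.2], dtype=float32))
the job is handed in; nothing more can be done
None
```

Job handed in: the green-tagged unit is in the green pass tray and the red-tagged unit in the red reject tray, both upright, flat on the floor and released; the hand-in returned no verdict.

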